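# Put the spice tube away through the sprung flap of the dark box

## Task

Put the slim glass spice tube away in the white lidded box: push it foot first down through the sprung flap in the lid and ease it down, still in your fingers, until you feel it stand on the inner floor, which you cannot see and which may be hung higher or lower. It is glass, so do not let it drop, not even the last few millimetres, and do not press it hard against the box or its floor; leave it standing upright inside with the flap shut again behind it, and leave the two jars and the measuring cup where they are.

Things in the scene. Friction and masses are not known exactly. Their poses are not given: they have to be found in the camera images.
- tube: slim upright glass spice tube with a smooth steel screw cap: 24 mm in diameter all the way up, 96 mm tall in all (cap: top 20 mm), 70 to 120 g, standing loose on the shelf; the glass jars are far wider. Origin: centre of its flat foot, z up the tube. Hold it by no more than its top 14 mm, so that the gripper's body stays above the lid of the box.
- tube_top (a point): centre of the top of the tube's cap, 96 mm above its foot
- caddy: white plastic box, hinged lid clipped shut, fixed: 110 mm (own x) by 206 (own y), lid top 165 above the underside, walls 4. Origin: centre of the underside; own x runs from the front clip to the rear lid hinges, z up. Inside is a level rigid floor hung at an unknown height, its top 14 to 26 mm above the underside: a standing tube's top is then 43 to 55 mm below the lid top.
- mouth (a point): centre of the oblong mouth in the lid, level with the lid top, above the box's origin: 40 mm wide (own x), 136 mm long (own y), closed by the flap; the lid is 6 mm thick. Fingers that close along own y can go in with the tube and can open part way inside to let go.
- flap (a joint): angle of the grey sprung flap (38 by 132 mm, 3 thick) in the mouth, rad: 0 shut and level, 1.52 hanging down. Hinged along the mouth's rear long edge (own +x); the free front edge (own -x) swings down into the box. Spring: 1 N at mid-flap starts it; open, it presses tube or fingers toward the front with up to 3 N. Open, it reaches 41 mm below the lid top, clear of a standing tube.
- jar_a: closed glass jar with a birch lid, 70 mm in diameter, 90 mm tall, origin at the centre of its foot; leave alone
- jar_b: second closed glass jar of the same size with darker contents; leave alone
- cup: metal measuring cup, 66 mm in diameter, 46 mm tall, with a flat handle reaching 108 mm from its centre along own +y; origin at the centre of its foot; leave alone

How it is judged:
On the way, in this order (a step that is already met when the one before it is completed fails the run):
1. the tube is pushed through the flap: its foot is well below the mouth and it holds the flap open (z of tube in the frame of caddy between 0 and 0.11 m and horizontal distance between tube and mouth below 0.07 m and value of joint flap above 0.6 rad), for 0.1 s.
2. the tube stands on the inner floor while still held in the fingers (horizontal distance between tube and mouth below 0.07 m and z of tube in the frame of caddy between 0.008 and 0.0275 m and contact force between tube and caddy above 0.5 N and contact force between the fingers and tube above 3 N), for 0.1 s.
At the end, for the whole second after the job is handed in: Tube inside the box under the flap, its top at least 30 mm below the lid top, standing within 0.12 rad of upright, at rest and released; flap shut (under 0.08 rad); jars and cup within 20 mm of their start (horizontal distance between tube and mouth below 0.075 m and z of tube_top in the frame of caddy below 0.135 m and z of tube in the frame of caddy above 0.005 m and angle between tube's own z axis and vertical below 0.12 rad and linear speed of tube below 0.02 m/s and distance of each of jar_a, jar_b, cup from where it was at the start of the episode below 0.02 m and value of joint flap below 0.08 rad); the robot touches nothing.
It fails at once if the glass tube is pressed or knocked against the box, its rim, flap or floor with more than 16 N (contact force between tube and caddy above 16 N).
It fails at once if the tube is let go inside the box before it stands: it falls while no longer gripped (horizontal distance between tube and mouth below 0.1 m and z of tube in the frame of caddy between 0.008 and 0.16 m and linear speed of tube above 0.07 m/s and contact force between the fingers and tube below 10 N).
It fails at once if the robot presses on the box or its flap with more than 15 N (contact force between any of the arm, the fingers and caddy above 15 N).
It fails at once if a jar or the measuring cup is pushed more than 20 mm or tipped over (distance of any of jar_a, jar_b, cup from where it was at the start of the episode above 0.02 m or angle between any of jar_a, jar_b, cup's own z axis and vertical above 0.3 rad).
It also fails if it takes over 53 s, if anything falls off the work surface, if the arm or the gripper's body presses on something with over 40 N, if the wrist force passes 120 N, or if a joint passes its speed limit or range.

## Robot

A 6-joint arm with a two-finger parallel gripper is mounted at the origin on the work surface. World frame = base frame: x ahead of the robot, y to its left, z up, the work surface at z = 0. Lengths are in m, angles in rad, forces in N, time in s.
With the tool pointing down it reaches from about 0.35 to 0.975 m from the base axis. Payload 4.9 kg.
Tool frame: the origin (TCP) lies at the very end of the fingers, on their centre line; the grasp point (between the pads) lies 19 mm behind it (ctrl.grasp_offset is the distance from the TCP to the grasp point, in m); z points along the fingers, y is the line along which they close (so a half turn about z gives the same grasp; the last joint's range is limited). The gripper opens to 85 mm and grips with 20 to 120 N. Pads are 22 mm wide; open, the fingers measure 114 mm over their backs; the gripper's body (76 mm by 85 mm) begins 54 mm behind the grasp point. The pads swing forward as they close: fully open they stand 13 mm farther back than shut.
Start: joints at [1.049, 0.053, 1.613, -0, 1.476, -0.119], TCP at [0.245, 0.575, 0.231] pointing down, gripper open.
Joint ranges: [-3.01, 3.01], [-1.01, 2.22], [0.06, 2.58], [-1.02, 4.17], [0.09, 2.62], [-3.14, 3.14]. Speed limits (rad/s): [2.57, 2.57, 3.14, 3.14, 3.14, 3.14].

## Interface

Orientations are given as a rotation vector (axis times angle).
In Python, from station import ctrl, optics gives the robot as it stands.
- The arm moves only by the shell command python3 -m handwheel 'ROWS' [OPENING] [FORCE]. ROWS is JSON, a list of rows, each an object of numbers: "tx", "ty", "tz": the shift along the tool's x, y, z in mm; "roll": the turn about the tool's z in rad. A call has 1 to 12 rows; each row shifts and turns the commanded pose from where the row before left it, along the tool's axes as they then stand; what a row does not reach is not made up. A row lasts 1/12 s, in which the tool goes at most 41.7 mm and 7.16 degrees, less where a joint would pass 70% of its speed; a pose out of reach is approached as far as the arm can. A call with a gripper value outside its range is refused whole. OPENING is the finger opening in mm, from 0 to 85.4, set as the call begins (- or left out, the last holds). The fingers move at their own pace and stop on an object; FORCE is the grip in N (left out, the last holds). Time passes only in rows, so rows that do not move let the fingers close. It gives the time, the measured TCP pose, the force, the opening and the grip force at its end, in the units of the state.
- ctrl.get_obs(): the state, without advancing time (a new reading comes with each control period).
- optics.get_image(name): name is "side" or "top" or "wrist"; returns (picture, depth): 480x640x3 uint8, red, green, blue; 480x640 float32, m along the optical axis (not along the pixel's ray), 0 where there is no reading.
- optics.camera_params(name): a dict with "mtx" (3x3 intrinsics, pixels), "extrinsics" (4x4, takes a point from camera to world coordinates); the wrist camera has in their place "tool_from_camera" (4x4, takes a point from camera to tool coordinates, whose origin is the TCP and whose axes are the flange's). Camera axes: x right, y down, z forward; pixel columns grow to the right and rows downward; lengths in m; the calibration is good to about 2 mm. A picture is of the moment at which its call begins: read the wrist's pose just before it. camera_params takes no time and is no camera call.
- ctrl.finish_job(): hands the job in; it is judged then, once.
The state is a dict: "t": time; "q": joint angles; "dq": joint speeds; "effort": joint torques, N m; "tool_pos": TCP position; "tool_rot": TCP orientation; "contact_force": force on the tool from outside, world axes, zero at the start; "wrist_torque": the same for the moment, N m; "opening": finger opening in m; "grip_force": force on a finger pad.
Only numpy, scipy, OpenCV 4.12 (cv2) and the standard library are available. Lean on these libraries where they do the work, as an engineer would, in place of code of your own. Each camera call takes 0.05 s, during which the arm holds its last target. There are 200 camera calls.

## Working session

There is one attempt and no reset: what is moved stays moved. The work goes in short steps, Python scripts to look and compute and a shell command to move; the robot and the scene stay as the last step left them, time stands still between calls to the robot, and variables do not carry over. Pictures are saved under pics/ and viewed, at most 10 in all, crops included, and the job is handed in when it is done.

```bash
ls; mkdir -p pics
cat > h.py <<'E'
import numpy as np, cv2
from station import ctrl, optics
def grab(n):
    o=ctrl.get_obs(); im,d=optics.get_image(n); p=optics.camera_params(n)
    if n=="wrist":
        T=np.eye(4); T[:3,:3]=cv2.Rodrigues(np.array(o["tool_rot"]))[0]; T[:3,3]=o["tool_pos"]
        E=T@np.array(p["tool_from_camera"])
    else: E=np.array(p["extrinsics"])
    return im,d,np.array(p["mtx"]),E
def cloud(d,K,E):
    v,u=np.mgrid[:480,:640]
    c=np.stack([(u-K[0,2])/K[0,0]*d,(v-K[1,2])/K[1,1]*d,d],-1)
    return c@E[:3,:3].T+E[:3,3]
def ray(u,v,K,E,z):
    r=E[:3,:3]@np.linalg.inv(K)@np.array([u,v,1.]); return E[:3,3]+r*(z-E[2,3])/r[2]
E
python3 - <<'E'
from h import *
for n in ("top","side"):
    im,d,K,E=grab(n); cv2.imwrite(f"pics/{n}.png",im[:,:,::-1]); np.savez(f"{n}.npz",im=im,d=d,K=K,E=E)
    print(n,E[:3,3].round(3),E[:3,2].round(2))
o=ctrl.get_obs(); print({k:np.round(v,3) for k,v in o.items()}); print(cv2.Rodrigues(np.array(o["tool_rot"]))[0].round(3))
E
```

```text
pics
top [0.481 0.033 1.075] [ 0.06  0.   -1.  ]
side [ 0.057 -0.683  0.833] [ 0.44  0.64 -0.64]
{'t': np.float64(0.1), 'q': array([ 1.049,  0.053,  1.614, -0.   ,  1.476, -0.119]), 'dq': array([-0.   , -0.   , -0.003, -0.   , -0.002,  0.001]), 'effort': array([-1.0000e-03, -3.9490e+01, -3.7136e+01, -0.0000e+00,  4.0000e-03,
       -0.0000e+00]), 'tool_pos': array([0.245, 0.575, 0.23 ]), 'tool_rot': array([-6.280e-01, -3.078e+00,  3.000e-03]), 'contact_force': array([-0.27 ,  0.294,  0.475]), 'wrist_torque': array([-0.016, -0.001,  0.   ]), 'grip_force': np.float64(0.0), 'opening': np.float64(0.085)}
[[-0.92   0.392 -0.001]
 [ 0.392  0.92  -0.002]
 [ 0.    -0.002 -1.   ]]
```

View pics/top.png

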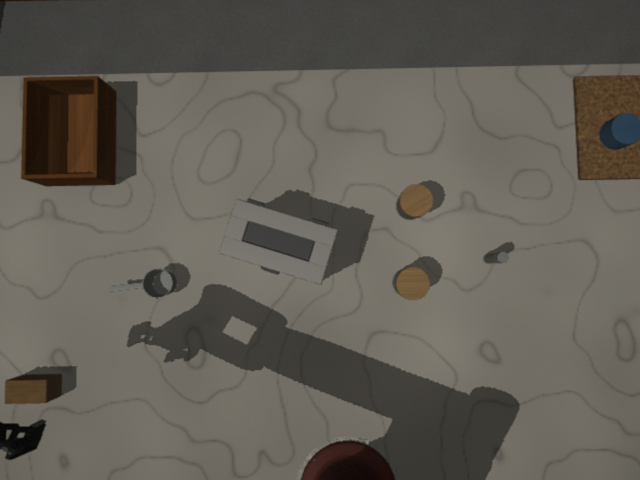

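View pics/side.png

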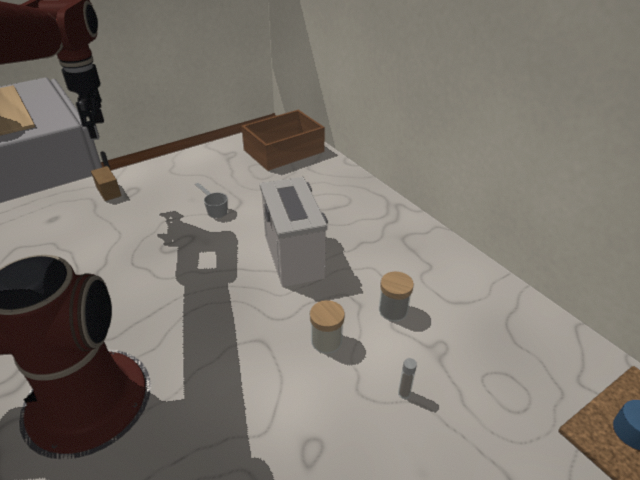

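The top view shows the tube cap near (502,257), the caddy with its dark flap near (278,241), jars at (415,200) and (412,283), and the cup at (160,282). In the side view the cap is at (409,363). Next I'll measure positions from the depth and masks.

Run:
```python
from h import *
for n in ("top","side"):
    f=np.load(n+".npz"); im,d,K,E=[f[k] for k in("im","d","K","E")]; P=cloud(d,K,E); ok=d>0
    R=lambda x0,x1,y0,y1:ok&(P[...,0]>x0)&(P[...,0]<x1)&(P[...,1]>y0)&(P[...,1]<y1)
    def circ(name,uv,zlo,zhi,r=45):
        m=np.zeros(d.shape,bool); u,v=uv; m[v-r:v+r,u-r:u+r]=1
        m&=ok&(P[...,2]>zlo)&(P[...,2]<zhi)
        q=P[m]; c,rr=cv2.minEnclosingCircle(q[:,:2].astype(np.float32)); print(n,name,m.sum(),q.mean(0).round(4),np.round(c,4),round(rr,4),q[:,2].max().round(4))
    pts=dict(tube=(502,257),ja=(415,200),jb=(412,283)) if n=="top" else dict(tube=(409,363),ja=(396,285),jb=(327,315))
    for k,u in pts.items(): circ(k,u,.09 if k=="tube" else .083,.105,20 if k=="tube" else 40)
    # lid
    m=ok&(P[...,2]>.155)&(P[...,2]<.175)&(abs(P[...,0]-.55)<.2)&(abs(P[...,1]-.15)<.2)
    num,lab,st,ce=cv2.connectedComponentsWithStats(m.astype(np.uint8)); i=1+st[1:,4].argmax(); m=lab==i
    g=im.max(-1); fl=m&(g<100); num,lab,st,ce=cv2.connectedComponentsWithStats(fl.astype(np.uint8));fl=lab==1+st[1:,4].argmax()
    for nm,mm in(("lid",m),("flap",fl)):
        h=cv2.minAreaRect((P[mm][:,:2]*1000).astype(np.float32)); print(n,nm,mm.sum(),P[mm].mean(0).round(4),np.round(h[0],1),np.round(h[1],1),round(h[2],1))
    if n=="top":
        b=np.array(cv2.boxPoints(cv2.minAreaRect(np.argwhere(fl)[:,::-1].astype(np.float32)))); print("flap px",b.round(1),b.mean(0)); print(ray(*b.mean(0),K,E,.164))
    print("table z", np.median(P[240:300,450:480,2]) if n=="top" else np.median(P[390:400,440:460,2]))
    # dark protrusion clip
    c=im[262:275,255:300] if n=="top" else None
```

```text
top tube 108 [ 0.5063 -0.3283  0.0952] [ 0.506  -0.3288] 0.0123 0.099
top ja 861 [ 0.629  -0.1544  0.0894] [ 0.6297 -0.155 ] 0.0352 0.0944
top jb 885 [ 0.4557 -0.142   0.0893] [ 0.4554 -0.1425] 0.0353 0.0943
top lid 6224 [0.5442 0.1277 0.1642] [545.  128.2] [208.4 123.9] 71.9
top flap 1477 [0.5445 0.1292 0.164 ] [543.7 129.5] [138.4  43.2] 71.9
flap px [[240.5 240.8]
 [247.1 219.5]
 [315.3 240.5]
 [308.7 261.8]] [277.91083 240.66486]
[0.54355768 0.1293186  0.164     ]
table z -0.00046969688587716885
side tube 143 [ 0.5017 -0.3285  0.0965] [ 0.5032 -0.3268] 0.0132 0.1005
side ja 660 [ 0.623  -0.1568  0.0908] [ 0.6253 -0.1542] 0.0367 0.0961
side jb 799 [ 0.4499 -0.1447  0.091 ] [ 0.4516 -0.1419] 0.0363 0.096
side lid 2762 [0.5345 0.1162 0.1658] [541.3 128.2] [213.2 123.8] 71.8
side flap 552 [0.541  0.127  0.1662] [541.9 130.5] [139.2  38.6] 71.4
table z 0.0014207702132435496
```

Tube at about (0.505, -0.328), caddy mouth at about (0.543, 0.129), with own y at 71.9° (front faces the robot). Measured heights and sizes agree with those given. I'll set the yaw first, then travel.

```bash
python3 -m handwheel '[{"roll":-0.087},{"tx":-10,"ty":-15},{"tx":-18,"ty":-26},{"tx":-18,"ty":-26},{"tx":-18,"ty":-26},{"tx":-18,"ty":-26},{"tx":-18,"ty":-26},{"tx":-18,"ty":-26},{"tx":-18,"ty":-26},{"tx":-18,"ty":-26},{"tx":-18,"ty":-26},{"tx":-18,"ty":-26}]'
python3 -m handwheel '[{"tx":-18,"ty":-26},{"tx":-18,"ty":-26},{"tx":-18,"ty":-26},{"tx":-18,"ty":-26},{"tx":-18,"ty":-26},{"tx":-18,"ty":-26},{"tx":-18,"ty":-26},{"tx":-18,"ty":-26},{"tx":-18,"ty":-26},{"tx":-18,"ty":-26},{"tx":-18,"ty":-26},{"tx":-18,"ty":-26}]'
cat > go.py <<'E'
import sys
from h import *
o=ctrl.get_obs(); R=cv2.Rodrigues(np.array(o["tool_rot"]))[0]
t=np.array([float(a) for a in sys.argv[1:4]]); y=R[:,1]
print("t",round(float(o["t"]),2),"pos",np.round(o["tool_pos"],4),"yaw_y",np.degrees(np.arctan2(y[1],y[0])).round(2),"tilt",np.degrees(np.arccos(-R[2,2])).round(2),"tool mm",(R.T@(t-o["tool_pos"])*1000).round(1),"F",np.round(o["contact_force"],1))
E
python3 go.py .505 -.328 .18
```

```text
t 0.1 pos [0.2447 0.5745 0.2302] yaw_y 66.92 tilt 0.11 tool mm [-593.2 -728.2   51.4] F [-0.3  0.3  0.5]$[0]: bad value
$[0]: bad value
```

```bash
python3 -m handwheel '[{"tx":0,"ty":0,"tz":0,"roll":-0.087},{"tx":-10,"ty":-15,"tz":0,"roll":0},{"tx":-18,"ty":-26,"tz":0,"roll":0},{"tx":-18,"ty":-26,"tz":0,"roll":0},{"tx":-18,"ty":-26,"tz":0,"roll":0},{"tx":-18,"ty":-26,"tz":0,"roll":0},{"tx":-18,"ty":-26,"tz":0,"roll":0},{"tx":-18,"ty":-26,"tz":0,"roll":0},{"tx":-18,"ty":-26,"tz":0,"roll":0},{"tx":-18,"ty":-26,"tz":0,"roll":0},{"tx":-18,"ty":-26,"tz":0,"roll":0},{"tx":-18,"ty":-26,"tz":0,"roll":0}]'
python3 go.py .505 -.328 .18
```

```text
t: 1.1
tool_pos: [0.34, 0.253, 0.2308]
tool_rot: [-0.493, -3.102, 0.001]
contact_force: [0.7, -0.0, -0.1]
opening: 0.0854
grip_force: 0.0
t 1.1 pos [0.34   0.253  0.2308] yaw_y 71.93 tilt 0.03 tool mm [-337.1 -501.2   50.9] F [ 0.7 -0.  -0.1]
```

```bash
python3 -m handwheel '[{"tx":-18,"ty":-26,"tz":0,"roll":0},{"tx":-18,"ty":-26,"tz":0,"roll":0},{"tx":-18,"ty":-26,"tz":0,"roll":0},{"tx":-18,"ty":-26,"tz":0,"roll":0},{"tx":-18,"ty":-26,"tz":0,"roll":0},{"tx":-18,"ty":-26,"tz":0,"roll":0},{"tx":-18,"ty":-26,"tz":0,"roll":0},{"tx":-18,"ty":-26,"tz":0,"roll":0},{"tx":-18,"ty":-26,"tz":0,"roll":0},{"tx":-18,"ty":-26,"tz":0,"roll":0},{"tx":-18,"ty":-26,"tz":0,"roll":0},{"tx":-18,"ty":-26,"tz":0,"roll":0}]' 60 30 >/dev/null
python3 -m handwheel '[{"tx":-18,"ty":-26,"tz":0,"roll":0},{"tx":-18,"ty":-26,"tz":0,"roll":0},{"tx":-18,"ty":-26,"tz":0,"roll":0},{"tx":-18,"ty":-26,"tz":0,"roll":0},{"tx":-18,"ty":-26,"tz":0,"roll":0},{"tx":-18,"ty":-26,"tz":10,"roll":0},{"tx":-9,"ty":-14,"tz":10,"roll":0},{"tx":0,"ty":0,"tz":0,"roll":0},{"tx":0,"ty":0,"tz":0,"roll":0}]' 
python3 go.py .505 -.328 .18
python3 - <<'E'
from h import *
im,d,K,E=grab("wrist"); P=cloud(d,K,E); cv2.imwrite("pics/w1.png",im[:,:,::-1])
np.savez("w1.npz",im=im,d=d,K=K,E=E)
m=(d>0)&(P[...,2]>.088)&(P[...,2]<.104)&(np.hypot(P[...,0]-.505,P[...,1]+.328)<.04)
q=P[m]; c,r=cv2.minEnclosingCircle(q[:,:2].astype(np.float32)); print(m.sum(),np.argwhere(m).mean(0),q.mean(0).round(4),np.round(c,4),round(r,4))
E
```

```text
t: 2.85
tool_pos: [0.5063, -0.3069, 0.2097]
tool_rot: [-0.495, -3.099, -0.003]
contact_force: [0.3, 0.1, 0.6]
opening: 0.06
grip_force: 0.0
t 2.85 pos [ 0.5063 -0.3069  0.2097] yaw_y 71.84 tilt 0.2 tool mm [ -5.4 -20.5  29.7] F [0.3 0.1 0.6]
1165 [234.79399142 293.70901288] [ 0.5039 -0.3276  0.0956] [ 0.5046 -0.328 ] 0.0122
```

View pics/w1.png

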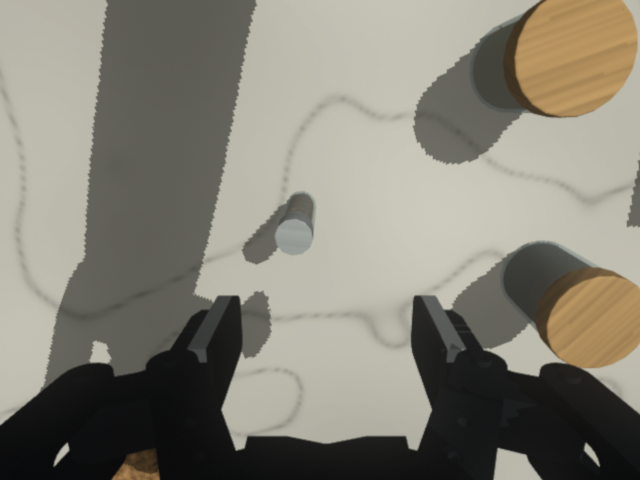

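The wrist view shows the tube cap at (294,235), at (0.5045, -0.328) and clear of the jars, with the fingertips at (228,300) and (425,300). I'll centre over it and check how far the tips actually reach at a narrower opening.

```bash
cat > tip.py <<'E'
from h import *
im,d,K,E=grab("wrist"); o=ctrl.get_obs(); P=cloud(d,K,E); T=cv2.Rodrigues(np.array(o["tool_rot"]))[0]
L=(P-o["tool_pos"])@T; m=(d>0)&(L[...,2]<.012)&(L[...,2]>-.06)&(abs(L[...,0])<.02)&(abs(L[...,1])<.06)
print("opening",o["opening"],"tip z local (mm) sides:",[(np.percentile(L[m&(s*L[...,1]>0)][:,2],99.5)*1000).round(1) for s in(1,-1)], "x mid",[(L[m&(s*L[...,1]>0)][:,0].min()*1000).round(1) for s in(1,-1)])
m=(d>0)&(P[...,2]>.088)&(P[...,2]<.104)&(np.hypot(P[...,0]-.505,P[...,1]+.328)<.04)
if m.sum()>100:
    q=P[m]; c,r=cv2.minEnclosingCircle(q[:,:2].astype(np.float32)); print("cap",np.round(c,4),round(r,4),q[:,2].mean().round(4))
E
python3 tip.py
python3 -m handwheel '[{"tx":-2.5,"ty":-10,"tz":0,"roll":0},{"tx":-2.2,"ty":-10.7,"tz":0,"roll":0},{"tx":0,"ty":0,"tz":0,"roll":0},{"tx":0,"ty":0,"tz":0,"roll":0},{"tx":0,"ty":0,"tz":0,"roll":0}]' 36
python3 tip.py; python3 go.py .5045 -.328 .085
```

```text
opening 0.06011810866409893 tip z local (mm) sides: [np.float64(-6.2), np.float64(-6.1)] x mid [np.float64(-13.0), np.float64(-12.4)]
cap [ 0.5047 -0.3282] 0.0122 0.0955
t: 3.37
tool_pos: [0.505, -0.3282, 0.2116]
tool_rot: [0.494, 3.102, -0.0]
contact_force: [-0.3, 0.1, 1.4]
opening: 0.0359
grip_force: 0.0
opening 0.03589238839503513 tip z local (mm) sides: [np.float64(-4.5), np.float64(-4.5)] x mid [np.float64(-12.7), np.float64(-12.8)]
cap [ 0.5045 -0.3282] 0.0121 0.0956
t 3.42 pos [ 0.505  -0.328   0.2115] yaw_y 71.91 tilt 0.01 tool mm [ 6.000e-01 -1.000e-01  1.265e+02] F [-0.2 -0.4  0.7]
```

```bash
python3 -m handwheel '[{"tx":0,"ty":0,"tz":15,"roll":0},{"tx":0,"ty":0,"tz":25,"roll":0},{"tx":0,"ty":0,"tz":25,"roll":0},{"tx":0,"ty":0,"tz":20,"roll":0},{"tx":0,"ty":0,"tz":15,"roll":0},{"tx":0,"ty":0,"tz":10,"roll":0},{"tx":0,"ty":0,"tz":10,"roll":0},{"tx":0,"ty":0,"tz":5,"roll":0},{"tx":0,"ty":0,"tz":5.5,"roll":0},{"tx":0,"ty":0,"tz":0,"roll":0},{"tx":0,"ty":0,"tz":0,"roll":0}]'
python3 go.py .5045 -.328 .081
python3 -m handwheel '[{"tx":0,"ty":0,"tz":0,"roll":0},{"tx":0,"ty":0,"tz":0,"roll":0},{"tx":0,"ty":0,"tz":0,"roll":0},{"tx":0,"ty":0,"tz":0,"roll":0},{"tx":0,"ty":0,"tz":0,"roll":0},{"tx":0,"ty":0,"tz":0,"roll":0},{"tx":0,"ty":0,"tz":0,"roll":0},{"tx":0,"ty":0,"tz":0,"roll":0}]' 10 40
python3 tip.py;python3 go.py .5045 -.328 .081
```

```text
t: 4.33
tool_pos: [0.5053, -0.3284, 0.0813]
tool_rot: [0.494, 3.102, -0.001]
contact_force: [-0.2, 0.6, -0.8]
opening: 0.0357
grip_force: 0.0
t 4.33 pos [ 0.5053 -0.3284  0.0813] yaw_y 71.91 tilt 0.04 tool mm [0.9 0.1 0.3] F [-0.2  0.6 -0.8]
t: 5.0
tool_pos: [0.5057, -0.3287, 0.082]
tool_rot: [0.494, 3.101, -0.002]
contact_force: [0.1, 0.2, 5.4]
opening: 0.0221
grip_force: 39.6
opening 0.02219837327389684 tip z local (mm) sides: [np.float64(9.2), np.float64(9.6)] x mid [np.float64(-12.7), np.float64(-12.6)]
cap [ 0.4993 -0.3271] 0.0249 0.0959
t 5.05 pos [ 0.5057 -0.3287  0.082 ] yaw_y 71.91 tilt 0.12 tool mm [1.4 0.3 1. ] F [0.  0.5 4.6]
```

```bash
python3 -m handwheel '[{"tx":0,"ty":0,"tz":0,"roll":0},{"tx":0,"ty":0,"tz":0,"roll":0},{"tx":0,"ty":0,"tz":-3,"roll":0},{"tx":0,"ty":0,"tz":-8,"roll":0},{"tx":0,"ty":0,"tz":-20,"roll":0},{"tx":0,"ty":0,"tz":-30,"roll":0},{"tx":0,"ty":0,"tz":-40,"roll":0},{"tx":0,"ty":0,"tz":-40,"roll":0},{"tx":0,"ty":0,"tz":-35,"roll":0},{"tx":0,"ty":0,"tz":-20,"roll":0},{"tx":0,"ty":0,"tz":-10,"roll":0},{"tx":0,"ty":0,"tz":-4,"roll":0}]' 10 80
python3 go.py .515 .075 .292
```

```text
t: 6.05
tool_pos: [0.5054, -0.3284, 0.2929]
tool_rot: [0.494, 3.1, -0.002]
contact_force: [-0.3, -0.6, 0.2]
opening: 0.0206
grip_force: 78.4
t 6.05 pos [ 0.5054 -0.3284  0.2929] yaw_y 71.91 tilt 0.16 tool mm [1.162e+02 3.865e+02 2.000e-01] F [-0.3 -0.6  0.2]
```

```bash
python3 -m handwheel '[{"tx":2,"ty":8,"tz":0,"roll":0},{"tx":5,"ty":16,"tz":0,"roll":0},{"tx":7,"ty":24,"tz":0,"roll":0},{"tx":7,"ty":24,"tz":0,"roll":0},{"tx":7,"ty":24,"tz":0,"roll":0},{"tx":7,"ty":24,"tz":0,"roll":0},{"tx":7,"ty":24,"tz":0,"roll":0},{"tx":7,"ty":24,"tz":0,"roll":0},{"tx":7,"ty":24,"tz":0,"roll":0},{"tx":7,"ty":24,"tz":0,"roll":0},{"tx":7,"ty":24,"tz":0,"roll":0},{"tx":7,"ty":24,"tz":0,"roll":0}]' >/dev/null
python3 -m handwheel '[{"tx":7,"ty":24,"tz":0,"roll":0},{"tx":7,"ty":24,"tz":0,"roll":0},{"tx":7,"ty":24,"tz":0,"roll":0},{"tx":7,"ty":24,"tz":0,"roll":0},{"tx":5,"ty":16,"tz":0,"roll":0},{"tx":2,"ty":8,"tz":0,"roll":0},{"tx":0,"ty":0,"tz":0,"roll":0},{"tx":0,"ty":0,"tz":0,"roll":0},{"tx":0,"ty":0,"tz":0,"roll":0}]'
python3 - <<'E'
from h import *
im,d,K,E=grab("wrist"); P=cloud(d,K,E); cv2.imwrite("pics/w2.png",im[:,:,::-1]); np.savez("w2.npz",im=im,d=d,K=K,E=E)
m=(d>0)&(abs(P[...,2]-.165)<.008)
print(m.sum(), P[m].min(0).round(3),P[m].max(0).round(3))
im2,d,K,E=grab("side"); cv2.imwrite("pics/s2.png",im2[100:280,180:420,::-1].repeat(2,0).repeat(2,1))
E
python3 go.py .543 .129 .292
```

```text
t: 7.8
tool_pos: [0.5174, 0.0711, 0.2899]
tool_rot: [-0.495, -3.101, 0.001]
contact_force: [-0.1, -0.1, -0.1]
opening: 0.0206
grip_force: 78.5
47995 [0.457 0.015 0.157] [0.627 0.244 0.168]
t 7.9 pos [0.5177 0.0708 0.2905] yaw_y 71.83 tilt 0.03 tool mm [-5.8 63.2 -1.5] F [ 0.1  0.2 -0.7]
```

View pics/w2.png

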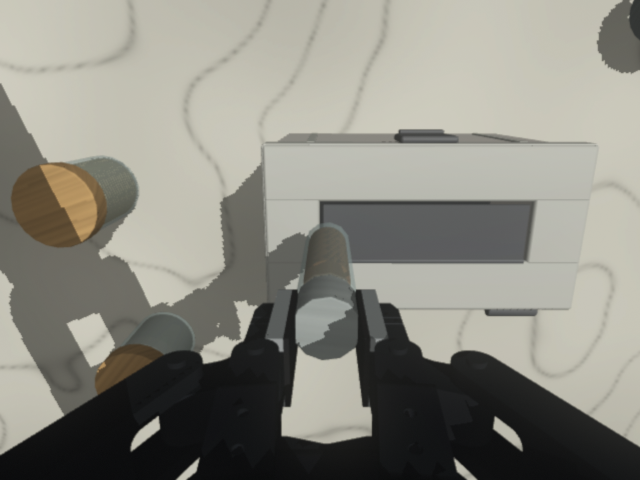

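View pics/s2.png

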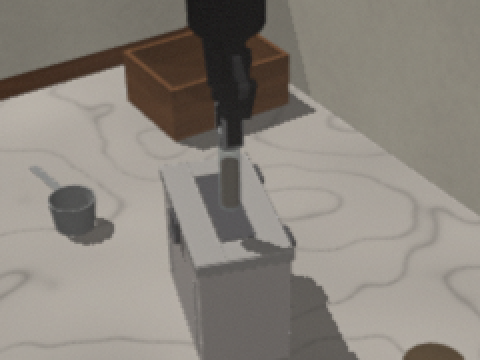

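The wrist view shows the tube hanging straight in the pads at (327,290). The flap's visible corners are (321,202), (533,202) and (529,262). The central clip is on the robot side (top of the image) and an off-centre hinge is on the far side, so tool +x is caddy own −x. I'll cast the flap corners onto the lid plane and check the tube's uprightness.

Run:
```python
from h import *
f=np.load("w2.npz"); im,d,K,E=[f[k] for k in("im","d","K","E")]; P=cloud(d,K,E)
g=im.max(-1).astype(int); m=((d>0)&(abs(P[...,2]-.164)<.006)&(g<115)).astype(np.uint8); n,lab,st,ce=cv2.connectedComponentsWithStats(m); i=1+st[1:,4].argmax(); m=lab==i; print(st[i])
a=np.radians(71.9); y=np.array([np.cos(a),np.sin(a)]); x=np.array([y[1],-y[0]])
def ext(q): 
    A=q@np.stack([x,y],1); return A
vv,uu=np.nonzero(m); W=np.array([ray(u,v,K,E,.165)[:2] for u,v in zip(uu,vv)]); A=ext(W)*1000
c0=ext(np.array([[.543,.129]]))[0]*1000; A=A-c0
print("flap own rel .543,.129: x",np.percentile(A[:,0],[0,1,99,100]).round(1),"y",np.percentile(A[:,1],[0,1,99,100]).round(1))
sel=A[:,1]>10; print("x on clear part",np.percentile(A[sel,0],[.5,99.5]).round(1))
lid=(d>0)&(abs(P[...,2]-.165)<.004); B=ext(P[lid][:,:2])*1000-c0; print("lid x",np.percentile(B[:,0],[.3,99.7]).round(1),"y",np.percentile(B[:,1],[.3,99.7]).round(1), "z",np.median(P[lid][:,2]))
r,_,ang=cv2.minAreaRect((W[sel]*1000).astype(np.float32))[0:3]; print(ang)
# tube axis in wrist cloud
o=ctrl.get_obs(); T=cv2.Rodrigues(np.array(o["tool_rot"]))[0]; L=(P-o["tool_pos"])@T
k=(d>0)&(abs(L[...,1])<.014)&(abs(L[...,0])<.03)&(L[...,2]>-.03)&(L[...,2]<.1); q=L[k]*1000
print("tool-frame z range",np.percentile(q[:,2],[1,99]).round(1))
for lo,hi in((5,25),(25,45),(45,65),(65,95)):
    s=q[(q[:,2]>lo)&(q[:,2]<hi)]; 
    if len(s)>20: print(lo,hi,len(s),"xmax",np.percentile(s[:,0],99).round(1),"y",np.percentile(s[:,1],[1,99]).round(1))
top=q[abs(q[:,2]+15)<4]; print("cap top",len(top),np.percentile(top,[1,99],axis=0).round(1))
```

```text
[  323   201   212    62 11139]
flap own rel .543,.129: x [-20.9 -19.1  19.9  19.9] y [-65.5 -62.1  66.8  68. ]
x on clear part [-19.   19.9]
lid x [-59.1  53.2] y [-103.1  102.2] z 0.16479249392804138
71.87161254882812
tool-frame z range [-29.1  76.6]
5 25 992 xmax 13.4 y [-11.2  10.7]
25 45 733 xmax 13.5 y [-11.5  10.9]
45 65 535 xmax 13.4 y [-11.4  10.9]
65 95 344 xmax 13.5 y [-11.3  11.1]
cap top 3913 [[ -9.6 -12.9 -18.3]
 [ 12.8  12.9 -11.2]]
```

```bash
python3 -m handwheel '[{"tx":-0.6,"ty":6.2,"tz":0,"roll":0},{"tx":-1,"ty":14,"tz":0,"roll":0},{"tx":-1,"ty":16,"tz":0,"roll":0},{"tx":-1,"ty":14,"tz":0,"roll":0},{"tx":-0.5,"ty":9,"tz":0,"roll":0},{"tx":-0.5,"ty":5,"tz":0,"roll":0},{"tx":0,"ty":0,"tz":0,"roll":0},{"tx":0,"ty":0,"tz":0,"roll":0},{"tx":0,"ty":0,"tz":0,"roll":0},{"tx":0,"ty":0,"tz":0,"roll":0}]'
python3 go.py .5426 .1307 .25
```

```text
t: 8.73
tool_pos: [0.5421, 0.1308, 0.2908]
tool_rot: [0.495, 3.102, -0.0]
contact_force: [1.1, -0.0, -0.7]
opening: 0.0206
grip_force: 78.5
t 8.73 pos [0.5421 0.1308 0.2908] yaw_y 71.87 tilt 0.01 tool mm [-0.5  0.1 40.8] F [ 1.1 -0.  -0.7]
```

```bash
python3 -m handwheel '[{"tx":0,"ty":0,"tz":5,"roll":0},{"tx":0,"ty":0,"tz":10,"roll":0},{"tx":0,"ty":0,"tz":10,"roll":0},{"tx":0,"ty":0,"tz":6,"roll":0},{"tx":0,"ty":0,"tz":4,"roll":0},{"tx":0,"ty":0,"tz":4,"roll":0},{"tx":0,"ty":0,"tz":4,"roll":0},{"tx":0,"ty":0,"tz":4,"roll":0},{"tx":0,"ty":0,"tz":4,"roll":0},{"tx":0,"ty":0,"tz":4,"roll":0},{"tx":0,"ty":0,"tz":0,"roll":0},{"tx":0,"ty":0,"tz":0,"roll":0}]'
python3 go.py .5422 .1303 .125
```

```text
t: 9.73
tool_pos: [0.5419, 0.1314, 0.2356]
tool_rot: [-0.494, -3.102, -0.0]
contact_force: [-1.3, 0.4, 0.5]
opening: 0.0205
grip_force: 78.5
t 9.73 pos [0.5419 0.1314 0.2356] yaw_y 71.91 tilt 0.06 tool mm [ -0.8  -1.  110.6] F [-1.3  0.4  0.5]
```

```bash
python3 -m handwheel '[{"tx":0,"ty":0,"tz":3,"roll":0},{"tx":0,"ty":0,"tz":5,"roll":0},{"tx":0,"ty":0,"tz":5,"roll":0},{"tx":0,"ty":0,"tz":5,"roll":0},{"tx":0,"ty":0,"tz":5,"roll":0},{"tx":0,"ty":0,"tz":5,"roll":0},{"tx":0,"ty":0,"tz":5,"roll":0},{"tx":0,"ty":0,"tz":5,"roll":0},{"tx":0,"ty":0,"tz":5,"roll":0},{"tx":0,"ty":0,"tz":5,"roll":0},{"tx":0,"ty":0,"tz":2,"roll":0},{"tx":0,"ty":0,"tz":0,"roll":0}]'
python3 go.py .5422 .1303 .125
python3 - <<'E'
from h import *
im,d,K,E=grab("wrist"); cv2.imwrite("pics/w3.png",im[:,:,::-1])
E
```

```text
t: 10.73
tool_pos: [0.5416, 0.1312, 0.1847]
tool_rot: [-0.494, -3.101, 0.001]
contact_force: [-0.9, 0.6, -2.1]
opening: 0.0208
grip_force: 78.4
t 10.73 pos [0.5416 0.1312 0.1847] yaw_y 71.9 tilt 0.1 tool mm [-1.  -0.6 59.7] F [-0.9  0.6 -2.1]
```

View pics/w3.png

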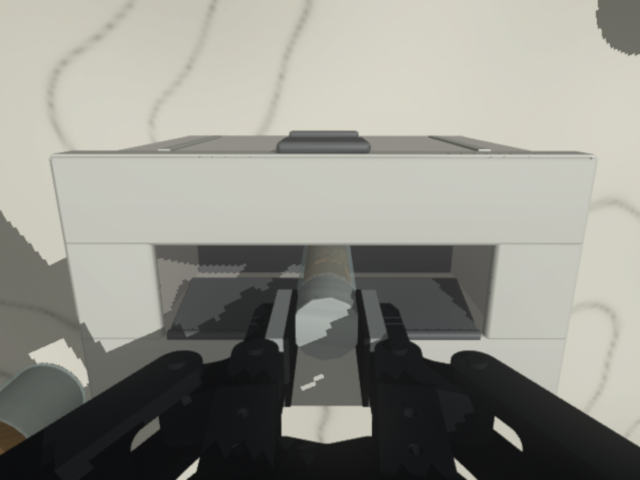

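The flap is open, lying on the tube at rows 278–335. The tube at (327,310) is centred in the mouth (columns 153–498).

```bash
python3 -m handwheel '[{"tx":-0.8,"ty":0,"tz":4,"roll":0},{"tx":0,"ty":0,"tz":5,"roll":0},{"tx":0,"ty":0,"tz":5,"roll":0},{"tx":0,"ty":0,"tz":5,"roll":0},{"tx":0,"ty":0,"tz":5,"roll":0},{"tx":0,"ty":0,"tz":5,"roll":0},{"tx":0,"ty":0,"tz":3,"roll":0},{"tx":0,"ty":0,"tz":0,"roll":0}]'
python3 -m handwheel '[{"tx":0,"ty":0,"tz":3,"roll":0},{"tx":0,"ty":0,"tz":5,"roll":0},{"tx":0,"ty":0,"tz":5,"roll":0},{"tx":0,"ty":0,"tz":5,"roll":0},{"tx":0,"ty":0,"tz":2,"roll":0},{"tx":0,"ty":0,"tz":0,"roll":0},{"tx":0,"ty":0,"tz":0,"roll":0}]'
python3 go.py .5422 .1303 .11
```

```text
t: 11.45
tool_pos: [0.5422, 0.1309, 0.1525]
tool_rot: [-0.494, -3.1, 0.001]
contact_force: [-1.4, 0.5, -1.5]
opening: 0.0204
grip_force: 78.4
t: 12.03
tool_pos: [0.5424, 0.131, 0.1331]
tool_rot: [-0.494, -3.101, 0.001]
contact_force: [-0.8, 0.7, -1.3]
opening: 0.0209
grip_force: 78.4
t 12.03 pos [0.5424 0.131  0.1331] yaw_y 71.91 tilt 0.09 tool mm [-0.1 -0.7 23.1] F [-0.8  0.7 -1.3]
```

```bash
python3 -m handwheel '[{"tx":0,"ty":0,"tz":3,"roll":0},{"tx":0,"ty":0,"tz":4,"roll":0},{"tx":0,"ty":0,"tz":4,"roll":0},{"tx":0,"ty":0,"tz":4,"roll":0},{"tx":0,"ty":0,"tz":3,"roll":0},{"tx":0,"ty":0,"tz":1,"roll":0},{"tx":0,"ty":0,"tz":1,"roll":0},{"tx":0,"ty":0,"tz":0,"roll":0},{"tx":0,"ty":0,"tz":0,"roll":0}]'
python3 -m handwheel '[{"tx":0,"ty":0,"tz":1,"roll":0},{"tx":0,"ty":0,"tz":1,"roll":0},{"tx":0,"ty":0,"tz":0,"roll":0},{"tx":0,"ty":0,"tz":0,"roll":0}]'
```

```text
t: 12.78
tool_pos: [0.5427, 0.131, 0.1135]
tool_rot: [-0.494, -3.102, 0.0]
contact_force: [-1.8, 0.4, -1.8]
opening: 0.0202
grip_force: 78.7
t: 13.12
tool_pos: [0.543, 0.131, 0.1119]
tool_rot: [0.494, 3.102, 0.0]
contact_force: [-1.0, 0.0, 0.0]
opening: 0.021
grip_force: 79.0
```

```bash
cat > chk.py <<'E'
from h import *
o=ctrl.get_obs(); f=o["contact_force"]; print(round(float(o["t"]),2),np.round(o["tool_pos"],4),np.round(f,1)); raise SystemExit(int(f[2]>1.8))
E
python3 -m handwheel '[{"tx":0,"ty":0,"tz":1,"roll":0},{"tx":0,"ty":0,"tz":0,"roll":0},{"tx":0,"ty":0,"tz":0,"roll":0}]' >/dev/null && python3 chk.py &&
python3 -m handwheel '[{"tx":0,"ty":0,"tz":1,"roll":0},{"tx":0,"ty":0,"tz":0,"roll":0},{"tx":0,"ty":0,"tz":0,"roll":0}]' >/dev/null && python3 chk.py &&
python3 -m handwheel '[{"tx":0,"ty":0,"tz":1,"roll":0},{"tx":0,"ty":0,"tz":0,"roll":0},{"tx":0,"ty":0,"tz":0,"roll":0}]' >/dev/null && python3 chk.py &&
python3 -m handwheel '[{"tx":0,"ty":0,"tz":1,"roll":0},{"tx":0,"ty":0,"tz":0,"roll":0},{"tx":0,"ty":0,"tz":0,"roll":0}]' >/dev/null && python3 chk.py &&
python3 -m handwheel '[{"tx":0,"ty":0,"tz":1,"roll":0},{"tx":0,"ty":0,"tz":0,"roll":0},{"tx":0,"ty":0,"tz":0,"roll":0}]' >/dev/null && python3 chk.py &&
python3 -m handwheel '[{"tx":0,"ty":0,"tz":1,"roll":0},{"tx":0,"ty":0,"tz":0,"roll":0},{"tx":0,"ty":0,"tz":0,"roll":0}]' >/dev/null && python3 chk.py
```

```text
13.37 [0.543  0.131  0.1108] [-1.7  1.  -0.1]
13.62 [0.5428 0.131  0.1097] [-0.8  0.3 -0.8]
13.87 [0.5429 0.131  0.1087] [-0.7  1.5 -0.3]
14.12 [0.5428 0.131  0.1077] [-0.6  1.4 -0.8]
14.37 [0.5429 0.131  0.1067] [-0.4  0.4 -0.6]
14.62 [0.5429 0.131  0.1057] [-0.6  0.7 -0.7]
```

```bash
python3 -m handwheel '[{"tx":0,"ty":0,"tz":1,"roll":0},{"tx":0,"ty":0,"tz":0,"roll":0},{"tx":0,"ty":0,"tz":0,"roll":0}]' >/dev/null && python3 chk.py &&
python3 -m handwheel '[{"tx":0,"ty":0,"tz":1,"roll":0},{"tx":0,"ty":0,"tz":0,"roll":0},{"tx":0,"ty":0,"tz":0,"roll":0}]' >/dev/null && python3 chk.py &&
python3 -m handwheel '[{"tx":0,"ty":0,"tz":1,"roll":0},{"tx":0,"ty":0,"tz":0,"roll":0},{"tx":0,"ty":0,"tz":0,"roll":0}]' >/dev/null && python3 chk.py &&
python3 -m handwheel '[{"tx":0,"ty":0,"tz":1,"roll":0},{"tx":0,"ty":0,"tz":0,"roll":0},{"tx":0,"ty":0,"tz":0,"roll":0}]' >/dev/null && python3 chk.py &&
python3 -m handwheel '[{"tx":0,"ty":0,"tz":1,"roll":0},{"tx":0,"ty":0,"tz":0,"roll":0},{"tx":0,"ty":0,"tz":0,"roll":0}]' >/dev/null && python3 chk.py &&
python3 -m handwheel '[{"tx":0,"ty":0,"tz":1,"roll":0},{"tx":0,"ty":0,"tz":0,"roll":0},{"tx":0,"ty":0,"tz":0,"roll":0}]' >/dev/null && python3 chk.py
```

```text
14.87 [0.5429 0.131  0.1047] [-1.   0.2 -0.7]
15.12 [0.5429 0.131  0.1037] [-1.5 -0.  -1. ]
15.37 [0.5434 0.1309 0.1037] [-2.2 -0.8  4.9]
```

Contact is felt: about 6 N, with the foot at about 22 mm, inside the given 14–26 mm range. I'll hold, ease the grip, then open gently.

```bash
python3 -m handwheel '[{"tx":0,"ty":0,"tz":0,"roll":0},{"tx":0,"ty":0,"tz":0,"roll":0},{"tx":0,"ty":0,"tz":0,"roll":0}]'
python3 -m handwheel '[{"tx":0,"ty":0,"tz":0,"roll":0},{"tx":0,"ty":0,"tz":0,"roll":0},{"tx":0,"ty":0,"tz":0,"roll":0},{"tx":0,"ty":0,"tz":0,"roll":0}]' 10 25
```

```text
t: 15.62
tool_pos: [0.5434, 0.1309, 0.1036]
tool_rot: [0.494, 3.102, -0.0]
contact_force: [-2.2, -0.7, 6.1]
opening: 0.0205
grip_force: 79.7
t: 15.95
tool_pos: [0.5434, 0.1309, 0.1036]
tool_rot: [0.494, 3.102, -0.0]
contact_force: [-1.7, -0.9, 5.0]
opening: 0.0208
grip_force: 79.7
```

```bash
python3 -m handwheel '[{"tx":0,"ty":0,"tz":0,"roll":0},{"tx":0,"ty":0,"tz":0,"roll":0},{"tx":0,"ty":0,"tz":0,"roll":0},{"tx":0,"ty":0,"tz":0,"roll":0}]' 23
python3 -m handwheel '[{"tx":0,"ty":0,"tz":0,"roll":0},{"tx":0,"ty":0,"tz":0,"roll":0},{"tx":0,"ty":0,"tz":0,"roll":0},{"tx":0,"ty":0,"tz":0,"roll":0}]' 27
```

```text
t: 16.28
tool_pos: [0.5434, 0.1311, 0.1033]
tool_rot: [0.494, 3.102, 0.001]
contact_force: [-1.1, 0.3, 5.7]
opening: 0.0233
grip_force: 17.9
t: 16.62
tool_pos: [0.5423, 0.131, 0.102]
tool_rot: [-0.494, -3.101, 0.0]
contact_force: [-1.1, 0.9, 0.2]
opening: 0.027
grip_force: 0.7
```

```bash
python3 -m handwheel '[{"tx":0,"ty":0,"tz":0,"roll":0},{"tx":0,"ty":0,"tz":0,"roll":0},{"tx":0,"ty":0,"tz":0,"roll":0},{"tx":0,"ty":0,"tz":0,"roll":0}]' 38
python3 - <<'E'
from h import *
im,d,K,E=grab("wrist"); cv2.imwrite("pics/w4.png",im[:,:,::-1])
P=cloud(d,K,E); o=ctrl.get_obs()
m=(d>0)&(P[...,2]>.105)&(P[...,2]<.13)&(np.hypot(P[...,0]-.5415,P[...,1]-.131)<.018)
print(m.sum(),np.median(P[m],0).round(4))
E
```

```text
t: 16.95
tool_pos: [0.5425, 0.1309, 0.1023]
tool_rot: [-0.494, -3.102, 0.0]
contact_force: [-1.5, 0.7, -2.0]
opening: 0.0377
grip_force: 0.8
843 [0.5531 0.1278 0.128 ]
```

View pics/w4.png

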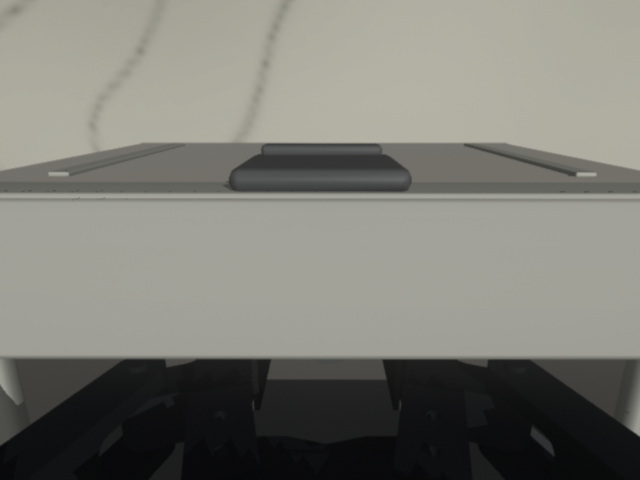

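The wrist view is blocked by the lid edge (row 357), so the tube isn't visible. The fingers are clear of each other at columns 260 and 395. I'll withdraw straight up, slowly at first.

```bash
python3 -m handwheel '[{"tx":0,"ty":0,"tz":-1,"roll":0},{"tx":0,"ty":0,"tz":-2,"roll":0},{"tx":0,"ty":0,"tz":-2,"roll":0},{"tx":0,"ty":0,"tz":-3,"roll":0},{"tx":0,"ty":0,"tz":-3,"roll":0},{"tx":0,"ty":0,"tz":-4,"roll":0},{"tx":0,"ty":0,"tz":-4,"roll":0},{"tx":0,"ty":0,"tz":-4,"roll":0},{"tx":0,"ty":0,"tz":-4,"roll":0},{"tx":0,"ty":0,"tz":0,"roll":0}]'
python3 - <<'E'
from h import *
im,d,K,E=grab("wrist"); cv2.imwrite("pics/w5.png",im[:,:,::-1])
E
```

```text
t: 17.83
tool_pos: [0.5437, 0.131, 0.1313]
tool_rot: [0.494, 3.101, 0.001]
contact_force: [-1.0, -0.5, 0.9]
opening: 0.038
grip_force: 0.8
```

View pics/w5.png

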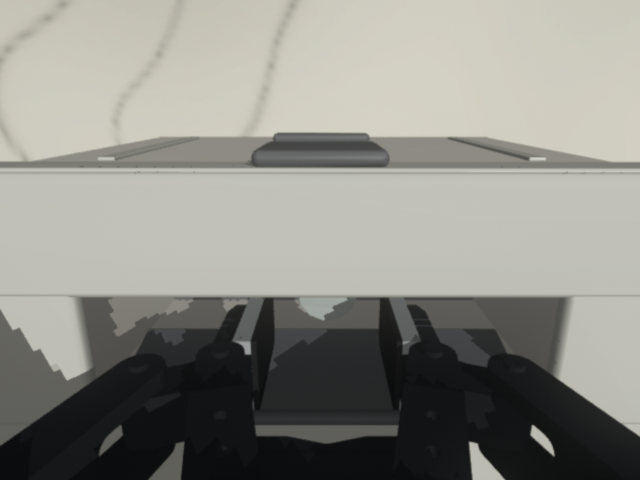

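The pads are clear, and a bright patch at (322,305) between the fingers, below the lid edge, looks like the cap staying put. I'll continue up.

```bash
python3 -m handwheel '[{"tx":0,"ty":0,"tz":-3,"roll":0},{"tx":0,"ty":0,"tz":-4,"roll":0},{"tx":0,"ty":0,"tz":-4,"roll":0},{"tx":0,"ty":0,"tz":-4,"roll":0},{"tx":0,"ty":0,"tz":-4,"roll":0},{"tx":0,"ty":0,"tz":-4,"roll":0},{"tx":0,"ty":0,"tz":-4,"roll":0},{"tx":0,"ty":0,"tz":-4,"roll":0},{"tx":0,"ty":0,"tz":-5,"roll":0},{"tx":0,"ty":0,"tz":-8,"roll":0},{"tx":0,"ty":0,"tz":-10,"roll":0},{"tx":0,"ty":0,"tz":-10,"roll":0}]'
python3 -m handwheel '[{"tx":0,"ty":0,"tz":-20,"roll":0},{"tx":0,"ty":0,"tz":-20,"roll":0},{"tx":0,"ty":0,"tz":-20,"roll":0},{"tx":0,"ty":0,"tz":-10,"roll":0},{"tx":0,"ty":0,"tz":0,"roll":0},{"tx":0,"ty":0,"tz":0,"roll":0},{"tx":0,"ty":0,"tz":0,"roll":0},{"tx":0,"ty":0,"tz":0,"roll":0},{"tx":0,"ty":0,"tz":0,"roll":0},{"tx":0,"ty":0,"tz":0,"roll":0}]'
python3 - <<'E'
from h import *
im,d,K,E=grab("wrist"); cv2.imwrite("pics/w6.png",im[:,:,::-1]); P=cloud(d,K,E)
a=np.radians(71.9); y=np.array([np.cos(a),np.sin(a)]); x=np.array([y[1],-y[0]])
D=P[...,:2]-[.5437,.1298]; ox,oy=D@x,D@y
for lo,hi in((-17,-12),(-12,-6),(-6,0),(0,6),(6,12),(12,17)):
    m=(d>0)&(ox>lo/1000)&(ox<hi/1000)&(abs(oy)<.06)&(P[...,2]<.18); print(lo,m.sum(),np.median(P[m][:,2]).round(4) if m.any() else None)
E
```

```text
t: 18.88
tool_pos: [0.5432, 0.1309, 0.1949]
tool_rot: [0.494, 3.102, -0.0]
contact_force: [-0.5, -0.7, -0.3]
opening: 0.0377
grip_force: 0.0
t: 19.72
tool_pos: [0.5425, 0.1309, 0.2626]
tool_rot: [-0.494, -3.101, 0.001]
contact_force: [0.1, 1.6, 0.5]
opening: 0.0378
grip_force: 0.0
-17 1783 0.1645
-12 2174 0.1644
-6 2030 0.1644
0 2014 0.1644
6 2261 0.1643
12 1621 0.1644
```

View pics/w6.png

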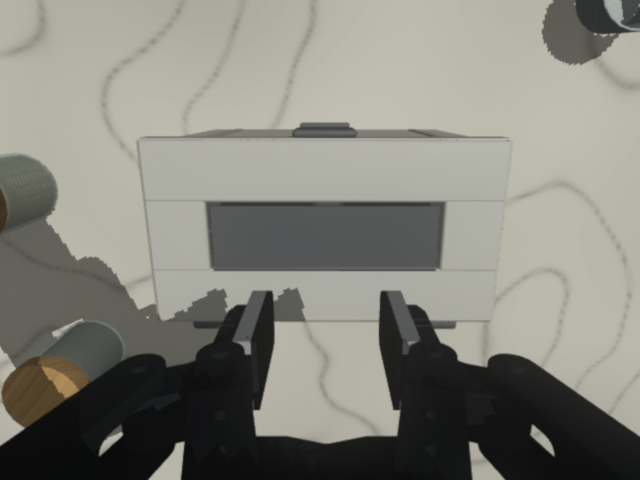

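The flap is shut, with the dark rectangle at columns 210–443, rows 203–270 and level at z 0.164. The gripper is empty and clear of the box, and the jars and cup have not been touched. I'm handing in.

```bash
python3 -c "
from station import ctrl
print(ctrl.finish_job())"
```

```text
the job is handed in; nothing more can be done
None
```

I put the tube in the box through the flap, felt it touch the inner floor at about 22 mm with roughly 6 N, and only then let go; the flap is shut and level, I never touched the jars or cup, and the job is handed in, though I could not see the tube once it was inside and no verdict came back.

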